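# Twist-lock the right tool cradle into the sloped bench channel

## Robot

A 6-joint arm with a two-finger parallel gripper is mounted at the origin on a cart in front of the work surface, level with it; the furniture and walls round the work are solid. World frame = base frame: x ahead of the robot, y to its left, z up, the work surface at z = 0. Lengths are in mm, angles in rad, forces in N, time in s.
With the tool pointing down it reaches from about 350 to 975 mm from the base axis. Payload 7.1 kg.
Tool frame: the origin (TCP) lies at the very end of the fingers, on their centre line; the grasp point (between the pads) lies ctrl.hold_point_z behind it (ctrl.hold_point_z is the distance from the TCP to the grasp point, in mm); z points along the fingers, y is the line along which they close (so a half turn about z gives the same grasp; the last joint's range is limited). The gripper opens to 88 mm and grips with 3 to 60 N. Pads are 20 mm wide; open, the fingers measure 115 mm over their backs; the gripper's body (75 mm by 178 mm) begins 61 mm behind the grasp point.
Start: joints at [1.231, 0.423, 1.63, -0, 1.089, -0.019], TCP at [197.047, 593.108, 222.675] pointing down, gripper open.
Joint ranges: [-3, 3], [-0.9, 2.11], [0.09, 2.58], [-1.31, 4.45], [0.11, 2.69], [-2.54, 2.54]. Speed limits (rad/s): [2.39, 2.39, 3.01, 3.14, 3.14, 3.14].

## Interface

Orientations are given as a rotation vector (axis times angle).
In Python, from workcell import ctrl gives the robot as it stands. The module is installed in compiled form; this text tells all that it offers.
- The arm moves only by the shell command python3 -m creep 'ROWS'. ROWS is JSON, a list of rows, each an object with "translation": the shift along the tool's x, y, z in mm, a list of three; "angular": the turn, a rotation vector about the tool's x, y, z in rad, a list of three; "jaw": the opening, from 0 (shut) to 1 (fully open). A call has exactly 8 rows; each row is the pose to reach, as a shift and turn from the pose commanded when the call began, along the tool's axes at that moment; what a row does not reach only later rows make up. A row lasts 1/8 s, in which the tool goes at most 62.5 mm and 10.7 degrees, less where a joint would pass 70% of its speed; a pose out of reach is approached as far as the arm can. A call with a gripper value outside its range is refused whole. The fingers move at their own pace and stop on an object; the grip force is fixed at half the most. Time passes only in rows, so rows that repeat a pose let the fingers close, or fill a call up. It gives the time, the measured TCP pose, the force, the opening and the grip force at its end, in the units of the state.
- ctrl.get_obs(): the state, without advancing time (a new reading comes with each control period).
- ctrl.get_image(name): name is "scene" or "side" or "wrist"; returns the picture (384x512x3 uint8, red, green, blue); there is no depth.
- ctrl.camera_info(name): a dict with "camera_matrix" (3x3 intrinsics, pixels), "world_from_camera" (4x4, takes a point from camera to world coordinates). Camera axes: x right, y up, looking along -z (the intrinsics and any distortion apply to the point x, -y, -z); pixel columns grow to the right and rows downward; lengths in mm; the calibration is good to about 2 mm. A picture is of the moment at which its call begins: read the wrist's pose just before it. camera_info takes no time and is no camera call; for the wrist camera it gives the pose at the moment of the call.
- ctrl.close_job(): hands the job in; it is judged then, once.
Trained networks look in the newest picture that a camera, given by its name, has taken for a name from the list of things; names that differ only in an ending like _2 or _b are one class to them, and where a whole thing is asked for, a point or a joint stands for the part that bears it (a point fixed in the world has none). Each returns a list of dicts, best first, with "score" (0 to 1); they miss things now and then, are a little off and sometimes report something else, mostly with a low value. They report only what shows in the picture. A call takes as long as a camera call. They do not tell look-alikes from the thing itself.
- ctrl.look_for(camera, label): "rect" ([left, top, right, bottom] in pixels, round what is visible of it).
The state is a dict: "t": time; "qpos": joint angles; "qvel": joint speeds; "joint_torque": joint torques, N m; "ee_pos": TCP position; "orientation": TCP orientation; "ft_force": force on the tool from outside, world axes, zero at the start; "moment": the same for the moment, N m; "width": finger opening in mm; "grasp_force": force on a finger pad.
Only numpy, scipy, OpenCV 4.12 (cv2) and the standard library are available. Lean on these libraries where they do the work, as an engineer would, in place of code of your own. Each camera call takes 0.05 s, during which the arm holds its last target. There are 200 camera calls.

## Task

The desoldering pump's rack has only one of its two cradles: of the three loose cradles take the one whose foot fits this channel (narrow enough to slip lengthwise between the lips, long enough to catch under both once it is turned) and bring it over the free stretch of slot, about 100 mm from the cradle already fitted. Holding it square to the sloping face, put its foot through the slot lengthwise, push it down against its spring, give it a quarter turn either way and let go, so that the spring draws its grooves fully home on the two lips, with its fork in line with the fitted one. Leave the other two cradles, the pump, the bottle and the tape roll where they are.

Things in the scene. Friction and masses are not known exactly. Their poses are not given: they have to be found in the camera images.
- cradle_a_mid (a point): Loose tool cradle standing upright, 74 mm tall, about 190 g: steel hammer-head foot 41 mm long (y), 18 wide (x), stud, washer disc 36 mm across, rubber sleeve, grey forked head. Head: 40 mm (y) by 20 mm (x), 34 to 74 mm above the underside, solid up to 54 mm, then two prongs with a groove along x. Point: on its axis, half-way up (37 mm); z up, y along the foot's length, x along the fork's groove.
- cradle_b_mid (a point): Loose tool cradle standing upright, 74 mm tall, about 190 g: steel hammer-head foot 58 mm long (y), 28 wide (x), stud, washer disc 50 mm across, rubber sleeve, grey forked head. Head: 40 mm (y) by 20 mm (x), 34 to 74 mm above the underside, solid up to 54 mm, then two prongs with a groove along x. Point: on its axis, half-way up (37 mm); z up, y along the foot's length, x along the fork's groove.
- cradle_c_mid (a point): Loose tool cradle standing upright, 74 mm tall, about 190 g: steel hammer-head foot 20 mm long (y), 12 wide (x), stud, washer disc 27 mm across, rubber sleeve, grey forked head. Head: 40 mm (y) by 20 mm (x), 34 to 74 mm above the underside, solid up to 54 mm, then two prongs with a groove along x. Point: on its axis, half-way up (37 mm); z up, y along the foot's length, x along the fork's groove.
- cradle_a_foot (a point): Centre of the underside of the first cradle's foot (41 by 18 mm, rounded ends, 10 mm thick; nose tapered to 14 mm). Two grooves, bevelled, 7.7 mm wide, 4 deep, cross its upper side along x, 13 mm either side of the axis, for the lip edges. The spring holds the washer 11 mm above this point with 5 N; it can be pushed up 10 mm more, at 0.5 N per mm. The other cradles are sprung alike.
- slot_mid (a point): Middle of the slot of a C-shaped metal channel (260 mm long, 52 wide, 40 deep, ends capped) screwed to the bench on two grey feet; in the plane of the slot face, half-way along, 66 mm above the bench. z: normal of the slot face, leaning 32 degrees from vertical towards the robot; y: along the channel, level; x: across it, up the slope. The slot is 24 mm wide (x -12 to 12 mm), full length.
- lip_mid (a point): Middle of the upper lip's turned-down edge, at its bottom (axes as the slot's), 13 mm up-slope of the slot's middle. Both lips are 2.5 mm thick, edges turned down to 7 mm below the face; inside 47 mm wide. The fitting foot enters with its length along y, turns freely with its underside 18 to 20 mm below the face, and within 10 degrees of a quarter turn is lifted by the spring to 13 mm below it.
- fitted_base (a point): Cradle already fitted and locked in the channel, fixed; of the size that fits, its fork reaching 61 mm out from the slot face. The point lies on its axis in the plane of the slot face, within 60 mm of the channel's middle on either side. Axes as the slot's: its fork's groove runs along y.
- pump: Desoldering pump, blue barrel, lying on the bench, 178 mm long, 20 mm thick, origin on its underside; bystander.
- bottle: Small amber flux bottle with a black nozzle, 33 mm across and 90 mm tall, standing behind the channel; origin at the centre of its underside; bystander.
- tape: Roll of amber tape, 66 by 70 by 20 mm, lying behind the channel; origin at the centre of its underside; bystander.
There are look-alikes about, which are no part of the job. Leave any purple look-alike of the part that bears cradle_a_mid alone.

How it is judged:
By the outcome, as a careful person would: the job done as asked, in the order asked, and still so for the second after the job is handed in, with the robot touching nothing.
It also fails if it takes over 51 s, if anything falls off the work surface, if the arm or the gripper's body presses on something with over 40 N, if the wrist force passes 120 N, or if a joint passes its speed limit or range.

## Working session

There is one attempt and no reset: what is moved stays moved. The work goes in short steps, Python scripts to look and compute and a shell command to move; the robot and the scene stay as the last step left them, time stands still between calls to the robot, and variables do not carry over. Pictures are saved under pics/ and viewed, at most 10 in all, crops included, and the job is handed in when it is done.

```bash
mkdir -p pics
cat > h.py <<'E'
import numpy as np,cv2
from scipy.spatial.transform import Rotation as R
from workcell import ctrl
def ray(cam,uv,ci=None):
    ci=ci or ctrl.camera_info(cam);K=np.array(ci["camera_matrix"]);T=np.array(ci["world_from_camera"])
    d=np.linalg.inv(K)@[uv[0],uv[1],1];return T[:3,3],T[:3,:3]@[d[0],-d[1],-d[2]]
def atz(cam,uv,z,ci=None):
    o,d=ray(cam,uv,ci);return o+d*(z-o[2])/d[2]
def proj(cam,P,ci=None):
    ci=ci or ctrl.camera_info(cam);K=np.array(ci["camera_matrix"]);T=np.linalg.inv(np.array(ci["world_from_camera"]))
    p=T[:3,:3]@np.asarray(P,float)+T[:3,3];q=K@[p[0],-p[1],-p[2]];return q[:2]/q[2]
def tri(rs):
    A=np.zeros((3,3));b=np.zeros(3)
    for o,d in rs:
        d=d/np.linalg.norm(d);M=np.eye(3)-np.outer(d,d);A+=M;b+=M@o
    return np.linalg.solve(A,b)
E
python3 - <<'E'
from h import *
np.set_printoptions(precision=3,suppress=True)
o=ctrl.get_obs();print(o["t"],o["ee_pos"],R.from_rotvec(o["orientation"]).as_matrix(),ctrl.hold_point_z)
ims=[]
for c in["scene","side"]:
    im=ctrl.get_image(c)[:,:,::-1];ims.append(im)
    cv2.imwrite(f"pics/{c}0.png",cv2.resize(im,(800,600),interpolation=cv2.INTER_CUBIC))
    ci=ctrl.camera_info(c);print(c,ci["camera_matrix"],ci["world_from_camera"])
    for l in["cradle_a_mid","slot_mid","fitted_base","pump","bottle"]:
        print(l,[(round(r["score"],2),np.round(r["rect"]).tolist()) for r in ctrl.look_for(c,l)][:6])
print(ctrl.get_obs()["t"])
E
```

```text
0.0 [196.881 592.63  221.928] [[-0.949  0.315 -0.   ]
 [ 0.315  0.949 -0.001]
 [ 0.    -0.001 -1.   ]] 18.700000000000003
scene [[400.896   0.    255.692]
 [  0.    400.896 190.873]
 [  0.      0.      1.   ]] [[   0.737    0.526   -0.425  224.536]
 [  -0.676    0.562   -0.477 -332.601]
 [  -0.012    0.638    0.77   733.202]
 [   0.       0.       0.       1.   ]]
cradle_a_mid [(0.86, [266.0, 283.0, 290.0, 317.0]), (0.8, [212.0, 161.0, 234.0, 191.0])]
slot_mid [(0.84, [248.0, 182.0, 375.0, 263.0]), (0.66, [358.0, 201.0, 389.0, 231.0])]
fitted_base [(0.67, [266.0, 196.0, 291.0, 218.0])]
pump [(0.8, [132.0, 178.0, 192.0, 225.0])]
bottle [(0.75, [282.0, 131.0, 294.0, 160.0])]
side [[415.651   0.    249.723]
 [  0.    415.651 187.231]
 [  0.      0.      1.   ]] [[ -0.976   0.061  -0.207 401.123]
 [ -0.214  -0.384   0.898 971.709]
 [ -0.025   0.921   0.388 455.852]
 [  0.      0.      0.      1.   ]]
cradle_a_mid [(0.96, [244.0, 203.0, 262.0, 238.0]), (0.66, [306.0, 159.0, 324.0, 183.0])]
slot_mid [(0.57, [239.0, 152.0, 268.0, 205.0])]
fitted_base [(0.69, [254.0, 153.0, 277.0, 186.0])]
pump [(0.93, [263.0, 245.0, 352.0, 257.0])]
bottle [(0.6, [309.0, 160.0, 322.0, 182.0])]
0.6
```

View pics/scene0.png

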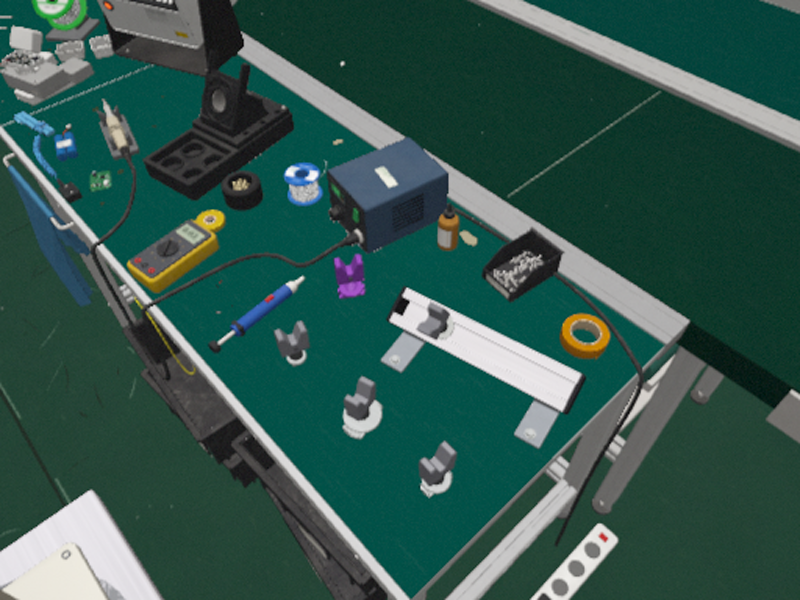

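View pics/side0.png

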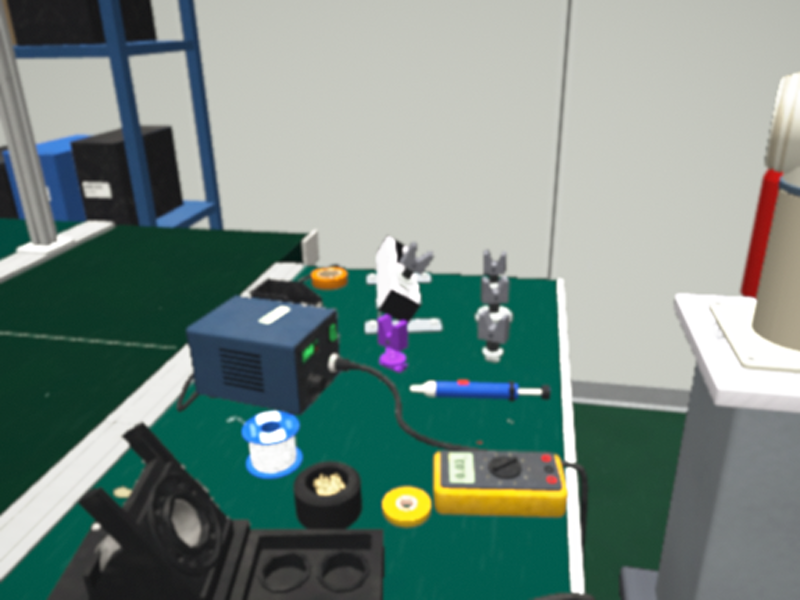

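Scene picture (800 px wide): the candidates are grey cradles at (292,343) with a small foot, (360,410) with the largest disc and (437,470) with a medium one. There is also the purple look-alike at (350,275), and the fitted one at (435,320). I choose (437,470), which looks like the medium foot, and will check it in a crop.

Run:
```python
from h import *
np.set_printoptions(precision=1,suppress=True)
s=512/800
for n,uv,z in[("a",(437,468),40),("b",(360,405),40),("c",(293,342),40),("chanL",(395,303),66),("chanR",(572,393),66),("fit",(434,322),80),("bottle",(447,245),10),("purple",(350,280),35),("pump",(255,308),10),("tape",(585,335),10)]:
    print(n,atz("scene",np.array(uv)*s,z))
im=ctrl.get_image("scene")[:,:,::-1]
cv2.imwrite("pics/crop1.png",cv2.resize(im[190:325,170:385],None,fx=3.7,fy=3.7,interpolation=cv2.INTER_CUBIC))
```

```text
a [ 464.5 -124.1   40. ]
b [452.7   1.7  40. ]
c [448.9 138.6  40. ]
chanL [582.7  78.5  66. ]
chanR [ 645.4 -175.    66. ]
fit [590.9  11.1  80. ]
bottle [755.2 145.1  10. ]
purple [580.1 175.9  35. ]
pump [454.2 248.   10. ]
tape [ 770.9 -115.4   10. ]
```

View pics/crop1.png

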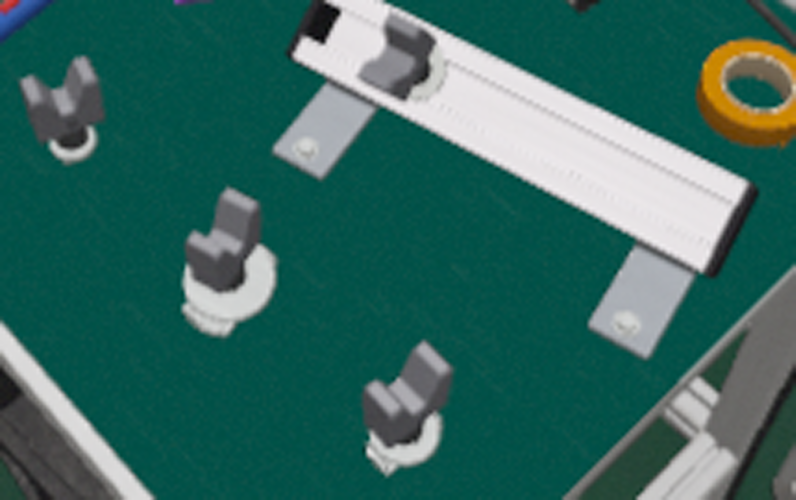

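The close crop confirms the choice: the lower-right cradle (crop 405,410) has a mid-size disc. The one at (230,265) has the big disc and the one at (65,110) the small one.

Run:
```python
from h import *
np.set_printoptions(precision=1,suppress=True)
g=lambda u,v,z:atz("scene",(170+u/3.7,190+v/3.7),z)
for n,c in[("A",[(376,387),(433,350)]),("B",[(200,240),(240,195)]),("C",[(32,80),(83,65)]),("fit",[(380,75),(412,30)])]:
    p,q=g(*c[0],74),g(*c[1],74);d=q-p;print(n,(p+q)/2,d,np.degrees(np.arctan2(d[1],d[0])))
print("disc A",g(405,440,13),"nose",g(381,463,5))
# channel face top edge line: lower edge and right end etc
print(g(296,48,52),g(712,270,52),g(340,-5,80),g(752,186,80))
o=ctrl.get_obs();Rm=R.from_rotvec(o["orientation"]).as_matrix()
print("shift to above A",Rm.T@(np.array([455,-118,260])-o["ee_pos"]))
```

```text
A [ 465.6 -120.7   74. ] [33.5 -5.   0. ] -8.418509088418796
B [455.    3.9  74. ] [32.5  6.6  0. ] 11.391914525445838
C [449.  137.4  74. ] [ 27.  -10.9   0. ] -22.02076995524627
fit [596.8  18.8  74. ] [35.5 10.6 -0. ] 16.547401847560966
disc A [ 460.4 -129.    13. ] nose [ 445.6 -127.2    5. ]
[568.8  72.6  52. ] [ 628.8 -182.6   52. ] [599.   67.4  80. ] [ 666.5 -172.3   80. ]
shift to above A [-469.  -593.5  -37.3]
```

```bash
python3 -m creep '[{"translation":[-36,-45,-3],"angular":[0,0,0],"jaw":1},{"translation":[-72,-91,-6],"angular":[0,0,-0.04],"jaw":1},{"translation":[-108,-137,-9],"angular":[0,0,-0.08],"jaw":1},{"translation":[-144,-183,-12],"angular":[0,0,-0.12],"jaw":1},{"translation":[-180,-228,-15],"angular":[0,0,-0.16],"jaw":1},{"translation":[-216,-274,-18],"angular":[0,0,-0.18],"jaw":1},{"translation":[-252,-320,-21],"angular":[0,0,-0.18],"jaw":1},{"translation":[-288,-366,-24],"angular":[0,0,-0.18],"jaw":1}]'
python3 - <<'E'
from h import *
o=ctrl.get_obs();Rm=R.from_rotvec(o["orientation"]).as_matrix();print(o["qpos"],Rm)
print("shift to above A",Rm.T@(np.array([455,-118,260])-o["ee_pos"]))
E
```

```text
t: 1.65
ee_pos: [355.4, 153.3, 247.2]
orientation: [0.22, 3.133, 0.001]
ft_force: [0.5, 0.7, -0.1]
width: 88.1
grasp_force: 0.0
[ 3.76546067e-01  2.26753375e-02  2.09544562e+00 -2.49185065e-05
  1.02211832e+00 -1.05388518e+00] [[-9.90166050e-01  1.39891352e-01  1.26637221e-03]
 [ 1.39892048e-01  9.90166646e-01  4.77877806e-04]
 [-1.18706855e-03  6.50333780e-04 -9.99999084e-01]]
shift to above A [-136.55384959 -254.73104349  -12.8149997 ]
```

```bash
python3 -m creep '[{"translation":[-26,-50,-3],"angular":[0,0,0],"jaw":1},{"translation":[-53,-100,-6],"angular":[0,0,0],"jaw":1},{"translation":[-80,-150,-9],"angular":[0,0,0],"jaw":1},{"translation":[-107,-200,-12],"angular":[0,0,0],"jaw":1},{"translation":[-128,-240,-13],"angular":[0,0,0],"jaw":1},{"translation":[-136,-254,-13],"angular":[0,0,0],"jaw":1},{"translation":[-136,-254,-13],"angular":[0,0,0],"jaw":1},{"translation":[-136,-254,-13],"angular":[0,0,0],"jaw":1}]'
python3 - <<'E'
from h import *
np.set_printoptions(precision=3,suppress=True)
o=ctrl.get_obs();print(o["qpos"],R.from_rotvec(o["orientation"]).as_matrix());ci=ctrl.camera_info("wrist")
im=ctrl.get_image("wrist")[:,:,::-1];cv2.imwrite("pics/w1.png",cv2.resize(im,(800,600),interpolation=cv2.INTER_CUBIC));print(ci)
print(proj("wrist",[465,-121,74],ci)/.64,proj("wrist",[465,-121,0],ci)/.64)
for l in ["cradle_a_mid","cradle_a_foot"]:print([(round(r["score"],2),np.round(np.array(r["rect"])/.64)) for r in ctrl.look_for("wrist",l)])
E
```

```text
t: 2.65
ee_pos: [453.3, -114.3, 259.5]
orientation: [-0.219, -3.133, -0.001]
ft_force: [0.4, 0.4, -0.6]
width: 87.6
grasp_force: 0.0
[-0.273  0.142  1.93   0.     1.071 -1.704] [[-0.99   0.139 -0.001]
 [ 0.139  0.99   0.001]
 [ 0.001  0.    -1.   ]]
{'camera_matrix': array([[274.249,   0.   , 258.595],
       [  0.   , 274.249, 190.36 ],
       [  0.   ,   0.   ,   1.   ]]), 'world_from_camera': array([[   0.14 ,   -0.96 ,   -0.242,  387.218],
       [   0.99 ,    0.136,    0.034, -105.294],
       [   0.001,   -0.245,    0.97 ,  423.018],
       [   0.   ,    0.   ,    0.   ,    1.   ]])}
[398.173 287.222] [399.108 270.878]
[(0.79, array([380., 248., 412., 305.])), (0.7, array([695., 322., 778., 368.]))]
[(0.98, array([691., 326., 783., 366.])), (0.79, array([379., 254., 419., 309.])), (0.32, array([362., 354., 636., 511.]))]
```

View pics/w1.png

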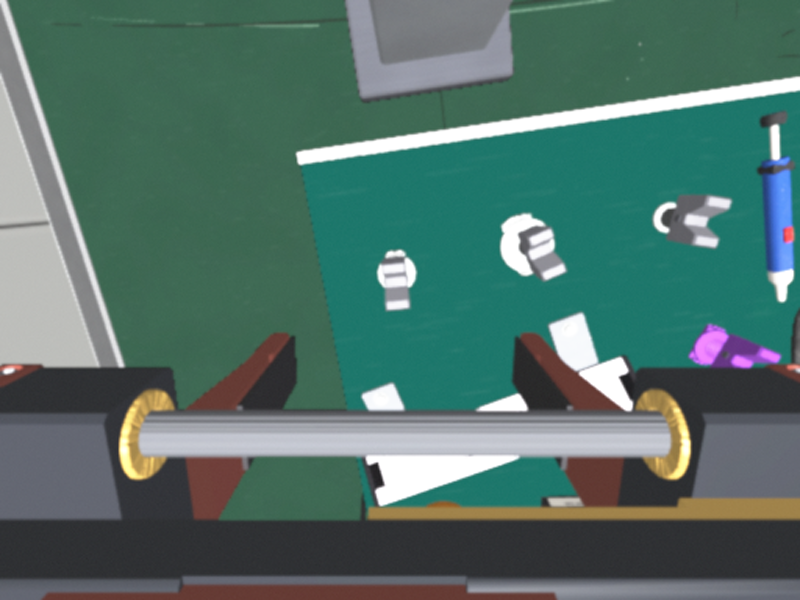

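Run:
```python
from h import *
im=ctrl.get_image("wrist")[:,:,::-1];c=im[150:205,225:285]
cv2.imwrite("pics/w1c.png",cv2.resize(c,None,fx=10,fy=10,interpolation=cv2.INTER_CUBIC))
```

```text
(no output)
```

View pics/w1c.png

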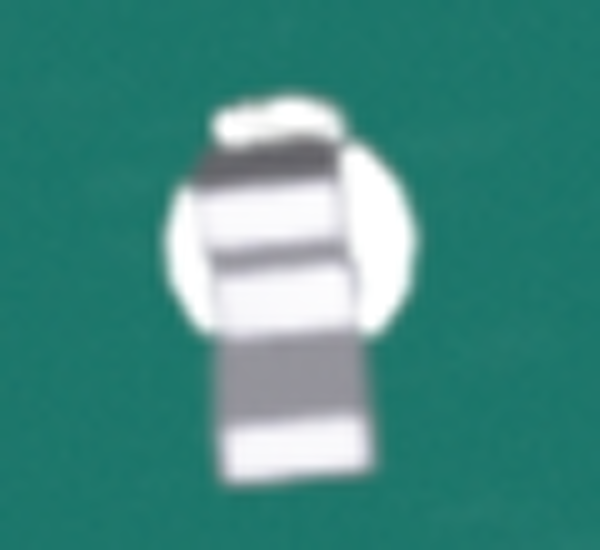

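Close crop: near prong top at crop (270,180–245), far prong top at (295,415–480), and the foot's nose at (280,115). It is cradle a.

Run:
```python
from h import *
np.set_printoptions(precision=2,suppress=True)
g=lambda u,v,z:atz("wrist",(225+u/10-.45,150+v/10-.45),z)
n=g(268,181,74);f=g(297,478,74);d=f-n;print(n,f,np.linalg.norm(d),np.degrees(np.arctan2(d[1],d[0])),(n+f)/2)
w=g(198,185,74)-g(338,175,74);print(w,np.degrees(np.arctan2(w[1],w[0])))
w=g(222,485,74)-g(375,470,74);print(w,np.degrees(np.arctan2(w[1],w[0])))
d0=g(292,240,13);nose=g(280,100,5);print("disc",d0,"nose tip",nose)
mid=(n+f)/2
o=ctrl.get_obs();Rm=R.from_rotvec(o["orientation"]).as_matrix()
print(Rm.T@(np.array([mid[0],mid[1],37])-o["ee_pos"]),np.degrees(np.arctan2(Rm[1,1],Rm[0,1])))
```

```text
[ 443.9  -122.71   74.  ] [ 483.68 -124.68   74.  ] 39.83530484727009 -2.841364373151933 [ 463.79 -123.69   74.  ]
[ -1.22 -18.03   0.  ] -93.87047751394122
[ -0.78 -20.32   0.  ] -92.1883834174464
disc [ 463.22 -123.42   13.  ] nose tip [ 442.91 -122.47    5.  ]
[-11.23  -7.65 222.76] 82.02299672044845
```

```bash
python3 -m creep '[{"translation":[-6,-4,30],"angular":[0,0,-0.05],"jaw":1},{"translation":[-11,-8,75],"angular":[0,0,-0.09],"jaw":1},{"translation":[-11,-8,120],"angular":[0,0,-0.09],"jaw":1},{"translation":[-11,-8,165],"angular":[0,0,-0.09],"jaw":1},{"translation":[-11,-8,195],"angular":[0,0,-0.09],"jaw":1},{"translation":[-11,-8,214],"angular":[0,0,-0.09],"jaw":1},{"translation":[-11,-8,222],"angular":[0,0,-0.09],"jaw":1},{"translation":[-11,-8,222],"angular":[0,0,-0.09],"jaw":1}]'
python3 - <<'E'
from h import *
o=ctrl.get_obs();Rm=R.from_rotvec(o["orientation"]).as_matrix()
print(Rm.T@(np.array([463.8,-123.6,38])-o["ee_pos"]),np.degrees(np.arctan2(Rm[1,1],Rm[0,1])))
E
```

```text
t: 3.85
ee_pos: [463.7, -124.8, 37.7]
orientation: [-0.079, -3.14, -0.0]
ft_force: [0.1, 0.5, 0.4]
width: 87.8
grasp_force: 0.0
[-0.02406184  1.1708114  -0.33694213] 87.11812545143657
```

Close, then lift straight up.

```bash
python3 -m creep '[{"translation":[0,1,0],"angular":[0,0,0],"jaw":0.5},{"translation":[0,1,0],"angular":[0,0,0],"jaw":0},{"translation":[0,1,0],"angular":[0,0,0],"jaw":0},{"translation":[0,1,0],"angular":[0,0,0],"jaw":0},{"translation":[0,1,0],"angular":[0,0,0],"jaw":0},{"translation":[0,1,0],"angular":[0,0,0],"jaw":0},{"translation":[0,1,0],"angular":[0,0,0],"jaw":0},{"translation":[0,1,0],"angular":[0,0,0],"jaw":0}]'
python3 - <<'E'
from h import *
np.set_printoptions(precision=2,suppress=True)
o=ctrl.get_obs();Rm=R.from_rotvec(o["orientation"]).as_matrix();print(o["ee_pos"],o["qpos"],Rm)
E
```

```text
t: 4.85
ee_pos: [463.8, -124.1, 37.6]
orientation: [-0.08, -3.141, -0.0]
ft_force: [0.5, -0.4, -0.4]
width: 19.9
grasp_force: 29.9
[ 463.75 -124.06   37.63] [-0.29  0.53  2.04 -0.    0.57 -1.81] [[-1.    0.05 -0.  ]
 [ 0.05  1.    0.  ]
 [ 0.    0.   -1.  ]]
```

```bash
cat > ch.py <<'E'
from h import *
def frame(az=14.):
    a=np.radians(az);t=np.radians(32);h=np.array([np.cos(a),np.sin(a),0]);u=np.array([0,0,1.])
    x=np.cos(t)*h+np.sin(t)*u;z=-np.sin(t)*h+np.cos(t)*u;return x,np.cross(z,x),z
def goal(base,out,az=14.,turn=0):
    x,y,z=frame(az);Rg=np.c_[y,x,-z]@R.from_rotvec([0,0,turn]).as_matrix()
    o=ctrl.get_obs();Rm=R.from_rotvec(o["orientation"]).as_matrix()
    return Rm.T@(np.asarray(base)+out*z-o["ee_pos"]),R.from_matrix(Rm.T@Rg).as_rotvec()
E
python3 - <<'E'
from ch import *
np.set_printoptions(precision=3,suppress=True)
print(goal([625.5,-94.7,66],120))
E
```

```text
(array([ -99.197,   19.035, -130.145]), array([-0.48 , -0.356,  1.24 ]))
```

```bash
python3 -m creep '[{"translation":[0,0,-30],"angular":[0,0,0],"jaw":0},{"translation":[0,0,-70],"angular":[0,0,0],"jaw":0},{"translation":[0,0,-110],"angular":[-0.04,-0.03,0.1],"jaw":0},{"translation":[-10,2,-135],"angular":[-0.09,-0.07,0.24],"jaw":0},{"translation":[-25,5,-140],"angular":[-0.15,-0.11,0.39],"jaw":0},{"translation":[-40,8,-140],"angular":[-0.21,-0.155,0.54],"jaw":0},{"translation":[-55,11,-140],"angular":[-0.27,-0.2,0.7],"jaw":0},{"translation":[-70,14,-140],"angular":[-0.33,-0.245,0.85],"jaw":0}]'
python3 - <<'E'
from ch import *
np.set_printoptions(precision=3,suppress=True)
print(goal([625.5,-94.7,66],120),ctrl.get_obs()["qpos"])
E
```

```text
t: 5.85
ee_pos: [534.4, -113.7, 177.4]
orientation: [1.267, 2.564, 0.457]
ft_force: [0.6, 0.8, -2.1]
width: 19.3
grasp_force: 29.9
(array([-13.732,  19.681,  19.825]), array([-0.148, -0.111,  0.385])) [-0.398  0.285  2.045  0.537  0.607 -1.464]
```

```bash
python3 -m creep '[{"translation":[-4,5,5],"angular":[-0.045,-0.034,0.12],"jaw":0},{"translation":[-8,10,10],"angular":[-0.09,-0.068,0.23],"jaw":0},{"translation":[-11,15,15],"angular":[-0.12,-0.09,0.31],"jaw":0},{"translation":[-14,20,20],"angular":[-0.148,-0.111,0.385],"jaw":0},{"translation":[-14,20,20],"angular":[-0.148,-0.111,0.385],"jaw":0},{"translation":[-14,20,20],"angular":[-0.148,-0.111,0.385],"jaw":0},{"translation":[-14,20,20],"angular":[-0.148,-0.111,0.385],"jaw":0},{"translation":[-14,20,20],"angular":[-0.148,-0.111,0.385],"jaw":0}]'
python3 - <<'E'
from ch import *
np.set_printoptions(precision=3,suppress=True)
print(goal([625.5,-94.7,66],120),ctrl.get_obs()["qpos"])
ci=ctrl.camera_info("wrist")
im=ctrl.get_image("wrist")[:,:,::-1];cv2.imwrite("pics/w2raw.png",im);cv2.imwrite("pics/w2.png",cv2.resize(im,(800,600),interpolation=cv2.INTER_CUBIC))
np.save("ci2.npy",ci,allow_pickle=True)
x,y,z=frame();b=np.array([615,-52,66.])
for s,t in[(130,-26),(130,26),(-130,-26),(-130,26),(130,12),(130,-12),(56,0),(-44,0)]:print(s,t,proj("wrist",b+s*y+t*x,ci)/.64)
E
```

```text
t: 6.85
ee_pos: [564.3, -110.0, 168.2]
orientation: [1.675, 2.158, 0.615]
ft_force: [0.0, 0.1, -1.8]
width: 20.0
grasp_force: 29.9
(array([ 0.029, -0.617,  0.092]), array([-0.001, -0.001,  0.006])) [-0.382  0.313  2.115  0.929  0.398 -1.446]
130 -26 [359.361  -1.904]
130 26 [448.871  -1.307]
-130 -26 [366.369 404.84 ]
-130 26 [437.708 405.21 ]
130 12 [424.778  -1.467]
130 -12 [383.465  -1.743]
56 0 [403.43  133.793]
-44 0 [402.631 290.114]
```

View pics/w2.png

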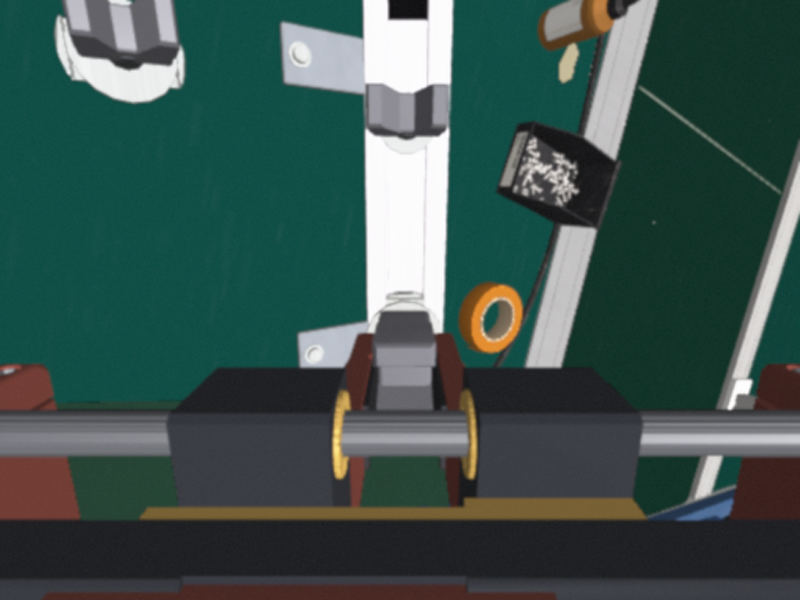

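Wrist picture: the channel face runs vertically at columns ~365–450, the fitted fork is at (407,110), and the held cradle is at (405,330) over the slot.

Run:
```python
from ch import *
np.set_printoptions(precision=2,suppress=True)
ci=np.load("ci2.npy",allow_pickle=True).item();im=cv2.imread("pics/w2raw.png").astype(float)
x,y,z=frame();b=np.array([615,-52,66.])
def on(uv):
    o,d=ray("wrist",uv,ci);t=((b-o)@z)/(d@z);p=o+t*d-b;return p@y,p@x
for r in [30,45,100,120,140,160,175,185]:
    row=im[r,:,2];e=[]
    for c in list(range(225,245))+list(range(275,295)):
        if (row[c]-130)*(row[c+1]-130)<0:e.append(c+(130-row[c])/(row[c+1]-row[c]))
    print(r,[np.round(on((c,r)),1) for c in e])
    seg=row[228:290]; 
print("slot lines",im[120,228:290,1].astype(int),im[160,228:290,1].astype(int))
for s in (56,):
  for k,(dy,dx,out) in {"topfar":(10,0,61),"topnear":(-10,0,61),"botnear":(-10,0,21),"topL":(-10,-20,61),"topR":(-10,20,61),"washer":(-18,0,2)}.items():print(k,proj("wrist",b+(s+dy)*y+dx*x+out*z,ci)/.64)
print("end cap near",on((0,0)))
```

```text
30 [array([104.8,  28.2])]
45 [array([92.2, 28.3])]
100 [array([ 42.5, -24.7]), array([42.8, 28.1])]
120 [array([ 23.4, -24.8]), array([23.8, 28.4])]
140 [array([  3.7, -24.7]), array([ 4. , 28.1])]
160 [array([-16.8, -24.8]), array([-16.5,  28.2])]
175 [array([-32.6, -24.9]), array([-32.3,  28.1])]
185 [array([-43.4, -25. ]), array([-43.1,  28.3])]
slot lines [ 79  79  79  78  81 120 206 248 251 251 251 251 251 251 251 252 251 250
 248 249 248 251 252 252 252 252 252 252 252 252 252 252 252 252 252 252
 252 252 252 253 252 251 250 240 231 247 251 251 251 251 251 251 251 252
 252 251 248 241 170  94  80  78] [ 78  79  78  79  81  86 146 231 248 251 251 251 251 250 250 250 251 250
 248 251 249 251 252 252 252 252 252 252 252 251 252 252 252 252 251 251
 251 252 252 252 251 251 246 225 242 250 251 251 251 251 251 250 251 251
 251 248 226 148  91  80  80  78]
topfar [403.38  95.52]
topnear [403.16 139.73]
botnear [403.29 147.51]
topL [362.4  139.48]
topR [443.92 139.99]
washer [403.27 163.82]
end cap near (np.float64(127.80713646447074), np.float64(-234.91673643226198))
```

Run:
```python
import cv2
im=cv2.imread("pics/w2raw.png")[0:240,210:310]
cv2.imwrite("pics/w2c.png",cv2.resize(im,(250,600),interpolation=cv2.INTER_CUBIC))
a=cv2.resize(im[40:110],(800,560),interpolation=cv2.INTER_CUBIC);cv2.imwrite("pics/w2d.png",a)
```

```text
(no output)
```

View pics/w2d.png

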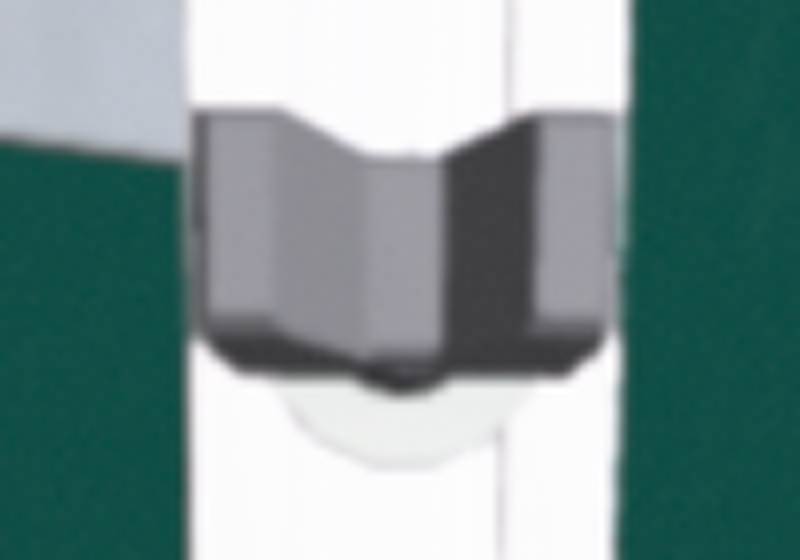

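```bash
python3 -m creep '[{"translation":[3,1,15],"angular":[0,0,0],"jaw":0},{"translation":[6,1,32],"angular":[0,0,0],"jaw":0},{"translation":[6,1,48],"angular":[0,0,0],"jaw":0},{"translation":[6,1,62],"angular":[0,0,0],"jaw":0},{"translation":[6,1,72],"angular":[0,0,0],"jaw":0},{"translation":[6,1,78],"angular":[0,0,0],"jaw":0},{"translation":[6,1,78],"angular":[0,0,0],"jaw":0},{"translation":[6,1,78],"angular":[0,0,0],"jaw":0}]'
python3 - <<'E'
from ch import *
np.set_printoptions(precision=3,suppress=True)
x,y,z=frame();B=np.array([615,-52,66.])+1.7*x-38*y;print(goal(B,18.6))
c=ctrl.camera_info("wrist")
im=ctrl.get_image("wrist")[:,:,::-1];cv2.imwrite("pics/w3.png",cv2.resize(im[0:240,160:360],(500,600),interpolation=cv2.INTER_CUBIC))
s=ctrl.get_image("scene")[:,:,::-1];cv2.imwrite("pics/s3.png",cv2.resize(s[170:270,240:390],(800,533),interpolation=cv2.INTER_CUBIC))
E
```

```text
t: 7.9
ee_pos: [603.5, -93.9, 102.5]
orientation: [1.676, 2.158, 0.615]
ft_force: [-0.6, 0.4, -1.8]
width: 20.1
grasp_force: 29.9
(array([-0.14 ,  0.408, 23.674]), array([-0.001, -0.001,  0.006]))
```

View pics/w3.png

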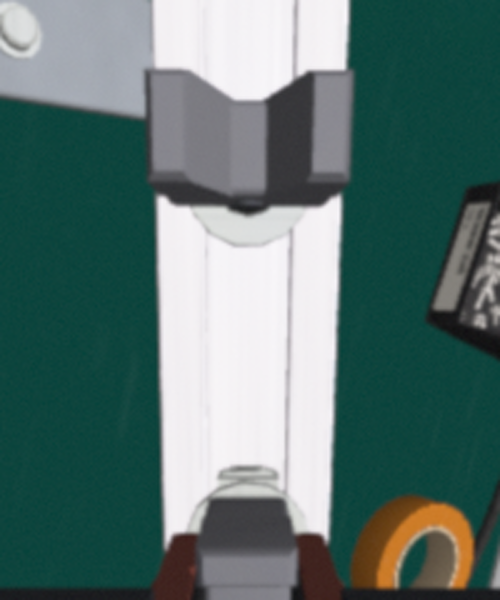

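The foot's nose, at crop (248,470), is centred between the slot edges at 207 and 287, so I'm inserting.

```bash
python3 -m creep '[{"translation":[0,0,2],"angular":[0,0,0],"jaw":0},{"translation":[0,0,4],"angular":[0,0,0],"jaw":0},{"translation":[0,0,6],"angular":[0,0,0],"jaw":0},{"translation":[0,0,8],"angular":[0,0,0],"jaw":0},{"translation":[0,0,10],"angular":[0,0,0],"jaw":0},{"translation":[0,0,11],"angular":[0,0,0],"jaw":0},{"translation":[0,0,12],"angular":[0,0,0],"jaw":0},{"translation":[0,0,12],"angular":[0,0,0],"jaw":0}]'
python3 - <<'E'
from ch import *
np.set_printoptions(precision=3,suppress=True)
x,y,z=frame();B=np.array([615,-52,66.])+1.7*x-38*y;print(goal(B,18.6));f=ctrl.get_obs()["ft_force"];print(f@x,f@y,f@z)
E
```

```text
t: 9.0
ee_pos: [609.7, -92.3, 92.0]
orientation: [1.676, 2.158, 0.615]
ft_force: [0.5, -0.2, -2.0]
width: 19.6
grasp_force: 29.9
(array([-0.229,  0.526, 11.362]), array([-0.001, -0.001,  0.005]))
-0.7566098546946588 -0.33493054493733043 -1.9444466050989868
```

```bash
cat > st.py <<'E'
from ch import *
np.set_printoptions(precision=3,suppress=True)
x,y,z=frame();B=np.array([615,-52,66.])+1.7*x-38*y;print(goal(B,18.6));f=ctrl.get_obs()["ft_force"];print(f@x,f@y,f@z,ctrl.get_obs()["moment"])
E
python3 -m creep '[{"translation":[0,0,1],"angular":[0,0,0],"jaw":0},{"translation":[0,0,2],"angular":[0,0,0],"jaw":0},{"translation":[0,0,3],"angular":[0,0,0],"jaw":0},{"translation":[0,0,4],"angular":[0,0,0],"jaw":0},{"translation":[0,0,5],"angular":[0,0,0],"jaw":0},{"translation":[0,0,5],"angular":[0,0,0],"jaw":0},{"translation":[0,0,5],"angular":[0,0,0],"jaw":0},{"translation":[0,0,5],"angular":[0,0,0],"jaw":0}]'
python3 st.py
```

```text
t: 10.0
ee_pos: [612.2, -91.6, 87.9]
orientation: [1.676, 2.158, 0.615]
ft_force: [-4.5, -0.9, 2.5]
width: 19.9
grasp_force: 29.9
(array([-0.239,  0.502,  6.501]), array([-0.001, -0.001,  0.005]))
-2.560802326065642 0.22267593343853798 4.582013730807349 [-0.132  0.605  0.025]
```

```bash
python3 -m creep '[{"translation":[0,0,1],"angular":[0,0,0],"jaw":0},{"translation":[0,0,2],"angular":[0,0,0],"jaw":0},{"translation":[0,0,3],"angular":[0,0,0],"jaw":0},{"translation":[0,0,4],"angular":[0,0,0],"jaw":0},{"translation":[0,0,5],"angular":[0,0,0],"jaw":0},{"translation":[0,0,5.5],"angular":[0,0,0],"jaw":0},{"translation":[0,0,5.5],"angular":[0,0,0],"jaw":0},{"translation":[0,0,5.5],"angular":[0,0,0],"jaw":0}]'
python3 st.py; python3 -c "
from workcell import ctrl;print(ctrl.get_obs()['qpos'])"
```

```text
t: 11.0
ee_pos: [615.1, -90.9, 83.2]
orientation: [1.676, 2.158, 0.615]
ft_force: [-4.3, -1.3, 5.7]
width: 19.9
grasp_force: 29.9
(array([-0.224,  0.483,  0.925]), array([-0.001, -0.001,  0.005]))
-0.7829968826665636 -0.2264454517911323 7.211362069510756 [-0.149  0.58   0.068]
[-0.30417371  0.52869667  2.05616461  1.33772016  0.2880591  -1.81194899]
```

```bash
python3 -m creep '[{"translation":[0,0,0],"angular":[0,0,0.1],"jaw":0},{"translation":[0,0,0],"angular":[0,0,0.2],"jaw":0},{"translation":[0,0,0],"angular":[0,0,0.3],"jaw":0},{"translation":[0,0,0],"angular":[0,0,0.4],"jaw":0},{"translation":[0,0,0],"angular":[0,0,0.5],"jaw":0},{"translation":[0,0,0],"angular":[0,0,0.6],"jaw":0},{"translation":[0,0,0],"angular":[0,0,0.7],"jaw":0},{"translation":[0,0,0],"angular":[0,0,0.8],"jaw":0}]'
python3 st.py; python3 -c "
from workcell import ctrl;print(ctrl.get_obs()['qpos'])"
```

```text
t: 12.0
ee_pos: [615.2, -91.0, 83.2]
orientation: [2.524, 1.408, 0.798]
ft_force: [-4.9, -0.9, 4.9]
width: 20.0
grasp_force: 29.9
(array([0.262, 0.362, 0.947]), array([-0.001,  0.   , -0.798]))
-1.6337231027301846 0.2610778401216579 6.763362451774581 [-0.172  0.586  0.015]
[-0.30426411  0.52866146  2.05607053  1.33764326  0.28787383 -1.00879736]
```

```bash
python3 -m creep '[{"translation":[0,0,0],"angular":[0,0,0.1],"jaw":0},{"translation":[0,0,0],"angular":[0,0,0.2],"jaw":0},{"translation":[0,0,0],"angular":[0,0,0.32],"jaw":0},{"translation":[0,0,0],"angular":[0,0,0.44],"jaw":0},{"translation":[0,0,0],"angular":[0,0,0.56],"jaw":0},{"translation":[0,0,0],"angular":[0,0,0.67],"jaw":0},{"translation":[0,0,0],"angular":[0,0,0.773],"jaw":0},{"translation":[0,0,0],"angular":[0,0,0.773],"jaw":0}]'
python3 st.py; python3 -c "
from workcell import ctrl;print(ctrl.get_obs()['qpos'])"
```

```text
t: 13.0
ee_pos: [615.2, -91.0, 83.3]
orientation: [-2.935, -0.363, -0.84]
ft_force: [-4.8, -0.2, 5.2]
width: 20.1
grasp_force: 29.9
(array([0.41 , 0.116, 0.968]), array([-0.001,  0.   , -1.569]))
-1.2053118450345166 0.9580969896725531 6.9095662162904095 [-0.081  0.564 -0.017]
[-0.30426952  0.52861395  2.0560939   1.33780159  0.28801564 -0.23776296]
```

```bash
python3 -m creep '[{"translation":[0,0,-1],"angular":[0,0,0],"jaw":0},{"translation":[0,0,-2],"angular":[0,0,0],"jaw":0},{"translation":[0,0,-3],"angular":[0,0,0],"jaw":0},{"translation":[0,0,-4],"angular":[0,0,0],"jaw":0},{"translation":[0,0,-4.5],"angular":[0,0,0],"jaw":0},{"translation":[0,0,-4.5],"angular":[0,0,0],"jaw":0},{"translation":[0,0,-4.5],"angular":[0,0,0],"jaw":0},{"translation":[0,0,-4.5],"angular":[0,0,0],"jaw":0}]'
python3 st.py
```

```text
t: 14.0
ee_pos: [612.9, -91.5, 87.0]
orientation: [-2.935, -0.365, -0.84]
ft_force: [-2.1, -0.7, 3.5]
width: 19.7
grasp_force: 29.9
(array([0.428, 0.159, 5.421]), array([-0.001,  0.   , -1.568]))
-0.03619433546639628 -0.17499426761186154 4.148129218355938 [-0.032  0.373 -0.07 ]
```

```bash
python3 -m creep '[{"translation":[0,0,0],"angular":[0,0,0],"jaw":0.6},{"translation":[0,0,0],"angular":[0,0,0],"jaw":0.6},{"translation":[0,0,0],"angular":[0,0,0],"jaw":0.6},{"translation":[0,0,0],"angular":[0,0,0],"jaw":0.6},{"translation":[0,0,0],"angular":[0,0,0],"jaw":0.6},{"translation":[0,0,-15],"angular":[0,0,0],"jaw":0.6},{"translation":[0,0,-40],"angular":[0,0,0],"jaw":0.6},{"translation":[0,0,-70],"angular":[0,0,0],"jaw":0.6}]'
python3 -m creep '[{"translation":[0,0,-30],"angular":[0,0,0],"jaw":0.6},{"translation":[0,0,-60],"angular":[0,0,0],"jaw":0.6},{"translation":[0,0,-80],"angular":[0,0,0],"jaw":0.6},{"translation":[0,0,-80],"angular":[0,0,0],"jaw":0.6},{"translation":[0,0,-80],"angular":[0,0,0],"jaw":0.6},{"translation":[0,0,-80],"angular":[0,0,0],"jaw":0.6},{"translation":[0,0,-80],"angular":[0,0,0],"jaw":0.6},{"translation":[0,0,-80],"angular":[0,0,0],"jaw":0.6}]'
python3 - <<'E'
from ch import *
s=ctrl.get_image("scene")[:,:,::-1];w=ctrl.get_image("wrist")[:,:,::-1];d=ctrl.get_image("side")[:,:,::-1]
r=lambda a:cv2.resize(a,(400,300),interpolation=cv2.INTER_CUBIC)
cv2.imwrite("pics/end.png",np.vstack([np.hstack([r(s[170:260,260:380]),r(w)]),np.hstack([r(d[140:230,210:330]),r(s)])]))
E
```

```text
t: 15.0
ee_pos: [576.3, -100.4, 146.6]
orientation: [-2.935, -0.366, -0.838]
ft_force: [0.7, -0.9, -0.2]
width: 52.5
grasp_force: 0.0
t: 16.0
ee_pos: [535.8, -110.6, 213.8]
orientation: [-2.935, -0.366, -0.839]
ft_force: [0.3, -0.6, 0.1]
width: 52.7
grasp_force: 0.0
```

View pics/end.png

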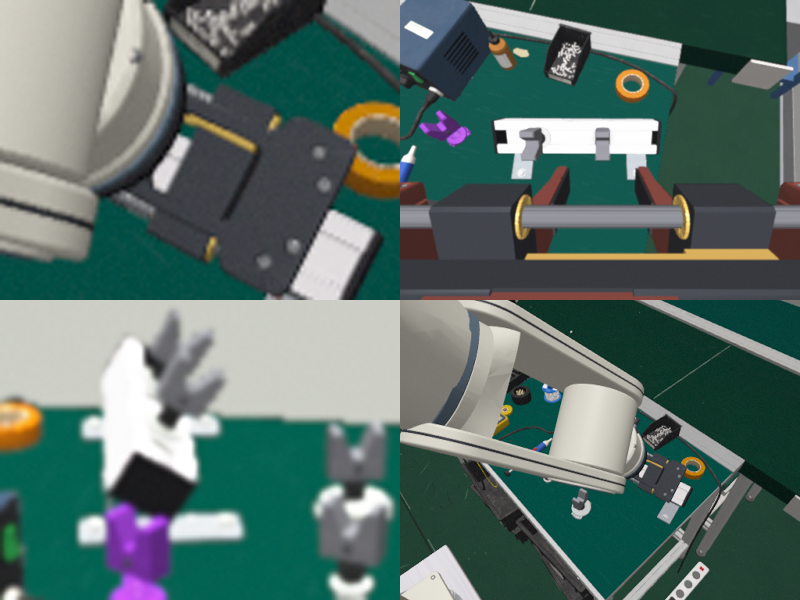

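Run:
```python
from ch import *
np.set_printoptions(precision=1,suppress=True)
x,y,z=frame();b=np.array([615,-52,66.])+1.7*x;ci=ctrl.camera_info("wrist")
im=ctrl.get_image("wrist")[:,:,::-1];c=im[60:130,110:220]
cv2.imwrite("pics/w4.png",cv2.resize(c,(770,490),interpolation=cv2.INTER_CUBIC))
for s in(62,-38):
  print(s,[((proj("wrist",b+(s+dy)*y+dx*x+61*z,ci)-[110,60])*7+3) for dy in(-10,10) for dx in(-20,20)])
```

```text
62 [array([ 446.5, 1021.6]), array([426.5, 758.7]), array([ 313.7, 1021.2]), array([289. , 758.3])]
-38 [array([1110.6, 1023.7]), array([1113.8,  760.9]), array([ 977.8, 1023.3]), array([976.4, 760.5])]
```

View pics/w4.png

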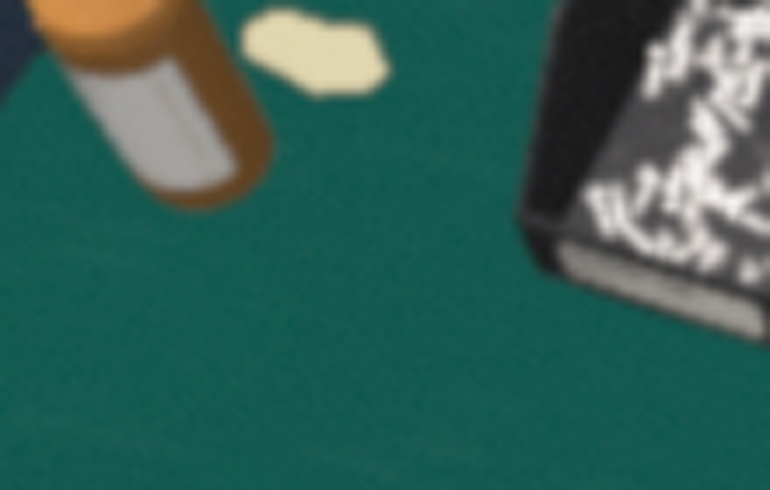

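Run:
```python
from ch import *
np.set_printoptions(precision=1,suppress=True)
x,y,z=frame();b=np.array([615,-52,66.])+1.7*x;ci=ctrl.camera_info("wrist")
im=ctrl.get_image("wrist").astype(int)[150:215,120:330]
m=((im.max(2)<190)&(im.max(2)-im.min(2)<22)&(im.max(2)>40)).astype(np.uint8)
n,l,st,ce=cv2.connectedComponentsWithStats(m)
for i in range(1,n):
  if st[i,4]>100:
    pts=np.argwhere(l==i)[:,::-1].astype(np.float32);print(st[i]+[120,150,0,0,0],cv2.minAreaRect(pts)[1:])
for s in(62,-38):
  for out in(61,55):
    P=np.array([proj("wrist",b+(s+dy)*y+dx*x+o*z,ci) for dy in(-10,10) for dx in(-20,20) for o in(out,out-40)]);print(s,out,P.min(0),P.max(0)-P.min(0))
print(ctrl.get_obs()["t"])
```

```text
[120 151  59  46 261] ((45.0, 58.0), 90.0)
[ 153  163   64   52 1108] ((48.8983268737793, 59.826438903808594), 69.04422760009766)
[250 163  19  43 763] ((42.0, 18.0), 90.0)
[315 167  15  31 106] ((30.0, 14.0), 90.0)
62 61 [150.9 162.3] [32.6 43.3]
62 55 [153.1 161.5] [31.7 42.4]
-38 61 [249.  162.5] [19.6 43.3]
-38 55 [249.2 161.8] [19.2 42.4]
16.25
```

```bash
python3 -c "
from workcell import ctrl;print(ctrl.close_job())"
```

```text
the job is handed in; nothing more can be done
None
```

I fitted cradle a in the channel about 99 mm from the fitted one, quarter-turned with its fork in line. I let go at about the locked depth; the spring force suggested it was home, but I didn't measure that directly. The job was handed in at about 16 s, and I didn't touch anything else.

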